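# Draw the aluminium block from a dry block heater for inspection

## Robot

A 6-joint arm with a two-finger parallel gripper is mounted at the origin on the work surface. World frame = base frame: x ahead of the robot, y to its left, z up, the work surface at z = 0. Lengths are in m, angles in degrees, forces in N, time in s.
With the tool pointing down it reaches from about 0.3 to 0.75 m from the base axis. Payload 8.5 kg.
Tool frame: the origin (TCP) lies on the centre line of the jaws, within the pads' length; the fingertips stand 25 mm ahead of it and the grasp point (between the pads) lies 6 mm ahead of it (r.finger_overhang is the distance from the TCP to the fingertips, in m); y points along the fingers, z is the direction in which the jaws open and shut, and the axes are right-handed (so a half turn about y gives the same grasp; the last joint's range is limited). The gripper opens to 85 mm and grips with 20 to 120 N. Pads are 22 mm wide; open, the fingers measure 114 mm over their backs; the gripper's body (76 mm by 85 mm) begins 54 mm behind the grasp point. The pads swing forward as they close: fully open they stand 13 mm farther back than shut.
Start: joints at [-86.362, 21.807, 74.336, -0, 83.858, -12.336], TCP at [0.151, -0.529, 0.256] pointing down, gripper open.
Joint ranges: [-178.18, 178.18], [-50.72, 133.34], [12.68, 142.11], [-81.47, 261.47], [9.98, 163.14], [-165.26, 165.26]. Speed limits (degrees/s): [136.94, 136.94, 180, 180, 180, 180].

## Interface

Orientations are given as a 3x3 rotation matrix whose columns are the frame's x, y, z axes.
In Python, from bench import sense, eyes, r gives the robot as it stands. The module is installed in compiled form; this text tells all that it offers.
- The arm moves only by the tool carry_out, never from a script. Its argument "steps" is a list of rows, each an object of numbers: "hand": the finger opening in cm, from 0 to 8.54; "x", "y", "z": the shift along the tool's x, y, z in cm; "roll": the turn about the tool's y in degrees. A call has exactly 5 rows; each row is the pose to reach, as a shift and turn from the pose commanded when the call began, along the tool's axes at that moment; what a row does not reach only later rows make up. A row lasts 1/10 s, in which the tool goes at most 50 mm and 8.59 degrees, less where a joint would pass 70% of its speed; a pose out of reach is approached as far as the arm can. A call with a gripper value outside its range is refused whole. The fingers move at their own pace and stop on an object; "newtons" is the grip in N (left out, the last holds). Time passes only in rows, so rows that repeat a pose let the fingers close, or fill a call up. It gives the time, the measured TCP pose, the force and the opening at its end, in the units of the state.
- sense(): the state, without advancing time (a new reading comes with each control period).
- eyes.grab_frame(name): name is "side" or "top"; returns (picture, depth): 384x512x3 uint8, blue, green, red; 384x512 float32, m along the optical axis (not along the pixel's ray), 0 where there is no reading.
- eyes.calibration(name): a dict with "K" (3x3 intrinsics, pixels), "eye" and "orientation" of the camera in the world. Camera axes: x right, y up, looking along -z (the intrinsics and any distortion apply to the point x, -y, -z); pixel columns grow to the right and rows downward; lengths in m; the calibration is good to about 2 mm. A picture is of the moment at which its call begins. calibration takes no time and is no camera call.
- r.sign_off(): hands the job in, once; it reports no verdict.
Trained networks look in the newest picture that a camera, given by its name, has taken for a name from the list of things; names that differ only in an ending like _2 or _b are one class to them, and where a whole thing is asked for, a point or a joint stands for the part that bears it (a point fixed in the world has none). Each returns a list of dicts, best first, with "p" (0 to 1); they miss things now and then, are a little off and sometimes report something else, mostly with a low value. They report only what shows in the picture. A call takes as long as a camera call. They do not tell look-alikes from the thing itself.
- eyes.look_for(camera, target): "location" ([column, row] in pixels, amid what is visible of it).
- eyes.trace(camera, target): "region" (384x512 bool, what is visible of it) and "location" ([column, row] in pixels, amid what is visible of it).
- eyes.spot_point(camera, target): "location" ([column, row] in pixels: a listed point, or the origin of a listed thing).
The state is a dict: "time": time; "joint_positions": joint angles; "qd": joint speeds; "joint_torque": joint torques, N m; "eef_pos": TCP position; "tool_rot": TCP orientation; "force": force on the tool from outside, world axes, zero at the start; "wrist_torque": the same for the moment, N m; "grip_width": finger opening in m.
Only numpy, scipy, OpenCV 4.12 (cv2) and the standard library are available. Lean on these libraries where they do the work, as an engineer would, in place of code of your own. Each camera call takes 0.05 s, during which the arm holds its last target. There are 200 camera calls.

## Task

The block heater is switched off and cold, and its aluminium block is to be inspected. Take the red-capped bottle that was left on the heater's cover and set it down, without dropping it, upright on the round cork mat, then swing the cover right up so that it stays open and draw the block out by its black lifting bar. Finish holding the block by its bar, level and still, at least a hand's breadth above the middle of the white tray: do not put it down or let go, and leave the tube rack, the blue-capped bottle and the timer where they are.

Things in the scene. Friction and masses are not known exactly. Their poses are not given: they have to be found in the camera images.
- heater: block heater, fixed, blue base 240 (x) x 190 (y) mm, cream top; origin on the bench under its centre, x from its sloping front panel (50 to 80 mm high) to its rear. From x = -12 mm back the top is level, 95 mm high; in it the block's bay, 64 x 84 mm, 45 deep, centred at x = +56, y = 0. Shut grey cover over it: x -8 to +118 mm, 136 mm wide, flat top 139.5 mm above the bench
- cover (a joint): angle of the hinged cover flap, rad: 0 shut, 1.75 at its stop, a little past upright. The hinge is stiff enough to stay at any angle it is left at; lifting at the grip takes about 3 N
- cover_hinge (a point): a point on the cover's hinge axis, mid of the heater's rear top edge, 95.5 mm up; the axis runs along y of the heater. As the cover opens its front rises and swings over towards +x of the heater. Axes turn with the cover (shut: those of the heater)
- cover_grip (a point): grasp point in the black pull grip on the middle of the cover's front face. The grip is 30 mm wide (y), 16 high and juts out 33 mm from the face; this point is 21 mm out. Cover shut, it is 149 mm in front of the hinge axis and 23 mm above it. Pinched across its width from above, it can turn between the fingers as the cover swings. Axes turn with the cover
- block_center (a point): centre, half-way up the metal, of the loose aluminium block (60 x 80 x 45 mm high, 0.36 to 0.6 kg, twelve wells in its top). It sits in the heater's bay with 2 mm play all round, top flush with the heater's, hidden under the cover at the start, its axes then those of the heater. It must rise 45 mm to leave the bay
- block_bar (a point): centre of the block's black lifting bar, on a short stem above the middle of the block: 42 mm long along the block's x, 14 mm wide along its y, 16 mm high. It is 50.5 mm above the block's centre and 28 mm above the metal's top face. Pinch it across its width (along y) from above
- bottle_center (a point): centre (50 mm above the foot, half-way up) of the loose white plastic bottle with a red cap, 50 mm in diameter, straight-sided up to 66 mm, 100 mm tall, 0.09 to 0.18 kg, z up; it stands on the heater's cover at the start
- mat: round cork mat, 100 mm in diameter, 6 mm thick, fixed on the bench at one side of the heater; origin on the bench under its centre
- tray: white shallow plastic tray, 200 (x) x 150 (y) mm, 25 mm high, walls 4 mm, fixed on the bench at the other side of the heater; origin on the bench under its centre
- tube_rack_center (a point): bystander: loose blue rack with capped tubes, 50 x 115 mm, 66 mm high; point 33 mm up
- blue_bottle_center (a point): bystander: loose white bottle with a blue cap, 54 mm in diameter, 92 mm tall; point half-way up
- timer_center (a point): bystander: loose flat white timer, 65 x 65 x 18 mm; point half-way up
Mind the look-alikes: they are no part of the job. Leave any green or pink look-alike of the part that bears bottle_center alone.

How it is judged (in metres and radians):
On the way, in this order (a step that is already met when the one before it is completed fails the run):
1. the red-capped bottle stands upright on the cork mat, let go (horizontal distance between bottle_center and mat below 0.03 m and height (world z) of bottle_center between 0.05 and 0.06 m and angle between bottle_center's own z axis and vertical below 0.1 rad and contact force between bottle and the fingers below 0.05 N), for 0.2 s.
2. the cover is swung right up (value of joint cover above 1.3 rad), for 0.2 s.
3. the block is drawn clear of the heater, in the fingers (z of block_center in the frame of heater above 0.122 m and contact force between block and the fingers above 1 N and value of joint cover above 1.3 rad), for 0.1 s.
At the end, for the whole second after the job is handed in: The block is held by its bar, its centre within 40 mm of the tray's seen from above, underside 80 mm or more above the bench, tilt under 0.15 rad, still, touching only the fingers; cover past 1.3 rad, arm off the heater; red-capped bottle upright, let go, within 30 mm of the mat's centre (all of step 1 and horizontal distance between block_center and tray below 0.04 m and height (world z) of block_center above 0.105 m and angle between block_center's own z axis and vertical below 0.15 rad and linear speed of each of block, bottle below 0.03 m/s and angular speed of block below 0.3 rad/s and contact force between block and the fingers above 1 N and contact force between block and tray below 0.05 N and contact force between block and heater below 0.05 N and distance between block_bar and the grasp point below 0.03 m and value of joint cover above 1.3 rad and contact force between heater and the arm below 0.05 N); the arm keeps its last pose, push and grip.
It fails at once if the tube rack, blue-capped bottle or timer is moved by more than 20 mm (distance of any of tube_rack_center, blue_bottle_center, timer_center from where it was at the start of the episode above 0.02 m).
It fails at once if the red-capped bottle is dropped or knocked over (angle between bottle_center's own z axis and vertical above 0.7 rad or (contact force between bottle and the fingers below 0.05 N and linear speed of bottle above 0.5 m/s)).
It fails at once if the block is dropped (contact force between block and the fingers below 0.05 N and linear speed of block above 0.5 m/s).
It also fails if it takes over 72 s, if anything falls off the work surface, if the arm or the gripper's body presses on something with over 40 N, if the wrist force passes 120 N, or if a joint passes its speed limit or range.

## Working session

There is one attempt and no reset: what is moved stays moved. The work goes in short steps, Python scripts to look and compute and a tool call to move; the robot and the scene stay as the last step left them, time stands still between calls to the robot, and variables do not carry over. Pictures are saved under pics/ and viewed, on a budget of 10 in all, crops included, one or two more only if the job needs it, and the job is handed in when it is done.

Besides the shell and the picture viewer there is one more tool, called after "Call:" as name([rows], argument=value, ...), one row to a line, values as JSON. carry_out: Moves the arm, as the interface text tells. Its arguments: {"type":"object","properties":{"steps":{"type":"array","items":{"type":"object","properties":{"hand":{"type":"number"},"x":{"type":"number"},"y":{"type":"number"},"z":{"type":"number"},"roll":{"type":"number"}}}},"newtons":{"type":"number"}},"required":["steps"]}

```bash
mkdir -p pics; cat > h.py <<'E'
import numpy as np, cv2
from bench import sense, eyes, r
def ray(cam,px):
    c=eyes.calibration(cam);K=np.array(c["K"]);R=np.array(c["orientation"])
    d=np.linalg.inv(K)@[px[0],px[1],1.0]
    return np.array(c["eye"]),R@np.array([d[0],-d[1],-d[2]])
def at_z(cam,px,z):
    e,d=ray(cam,px);return e+d*(z-e[2])/d[2]
def at_depth(cam,px,depth):
    e,d=ray(cam,px);D=depth[int(round(px[1])),int(round(px[0]))];return e+d*D
def cloud(cam,depth):
    c=eyes.calibration(cam);K=np.array(c["K"]);R=np.array(c["orientation"])
    v,u=np.mgrid[:384,:512];p=np.linalg.inv(K)@np.stack([u.ravel(),v.ravel(),np.ones(u.size)])
    p=(p*np.array([[1],[-1],[-1]]))*depth.ravel()
    P=(R@p).T+np.array(c["eye"]);P[depth.ravel()==0]=np.nan
    return P.reshape(384,512,3)
E
python3 - <<'E'
from h import *
np.set_printoptions(precision=4,suppress=True)
ims=[]
for cam in("top","side"):
    im,d=eyes.grab_frame(cam);c=eyes.calibration(cam);print(cam,c)
    ims.append(im)
    P=cloud(cam,d)
    for t in["heater","cover","cover_hinge","cover_grip","bottle_center","mat","tray","tube_rack_center","blue_bottle_center","timer_center"]:
        for q in eyes.spot_point(cam,t)[:4]:
            if q["p"]<.2: continue
            l=q["location"];print(t,round(q["p"],2),np.array(l),P[min(383,int(round(l[1]))),min(511,int(round(l[0])))])
cv2.imwrite("pics/a.png",ims[0]);cv2.imwrite("pics/b.png",ims[1])
s=sense();print(s["eef_pos"],s["tool_rot"],s["time"],s["force"])
E
```

```text
top {'K': array([[397.4654,   0.    , 253.463 ],
       [  0.    , 397.4654, 194.588 ],
       [  0.    ,   0.    ,   1.    ]]), 'eye': array([ 0.444 , -0.0101,  1.0952]), 'orientation': array([[ 0.0162,  0.9828, -0.1841],
       [-0.9998,  0.0139, -0.0138],
       [-0.011 ,  0.1843,  0.9828]])}
heater 0.83 [254.3 226.3] [0.5477 0.001  0.1235]Traceback (most recent call last):
  File "<stdin>", line 9, in <module>
ValueError: it knows: block_bar, block_center, blue_bottle_center, bottle_center, cover_grip, cover_hinge, heater, mat, timer_center, tray, tube_rack_center
```

```bash
python3 - <<'E'
from h import *
np.set_printoptions(precision=4,suppress=True)
ims=[]
for cam in("top","side"):
    im,d=eyes.grab_frame(cam);c=eyes.calibration(cam);print(cam,c["eye"])
    ims.append(im);cv2.imwrite("pics/a_%s.png"%cam,im);np.save("d_%s.npy"%cam,d)
    P=cloud(cam,d)
    for t in["heater","cover_hinge","cover_grip","bottle_center","mat","tray","tube_rack_center","blue_bottle_center","timer_center"]:
        for q in eyes.spot_point(cam,t)[:4]:
            if q["p"]<.2: continue
            l=q["location"];print(t,round(q["p"],2),np.array(l),P[min(383,int(round(l[1]))),min(511,int(round(l[0])))])
s=sense();print(s["eef_pos"],s["tool_rot"],s["time"],s["force"],s["grip_width"])
E
```

```text
top [ 0.444  -0.0101  1.0952]
heater 0.65 [254.2 227.3] [0.5451 0.001  0.1251]
cover_grip 0.74 [253.8 231.4] [0.5353 0.0008 0.1254]
bottle_center 0.9 [266.  198.5] [ 0.5971 -0.0256  0.2395]
bottle_center 0.8 [327.6 194.3] [ 0.6343 -0.1853  0.1018]
bottle_center 0.68 [281.  142.5] [ 0.7715 -0.0658  0.0988]
bottle_center 0.63 [315.8 167.9] [ 0.7019 -0.1557  0.1019]
mat 0.96 [369.9 248.4] [ 0.5053 -0.3137  0.0038]
tray 0.78 [146.5 242.3] [0.5123 0.2987 0.0001]
tube_rack_center 0.97 [179.8 168.1] [0.7071 0.2026 0.0632]
blue_bottle_center 0.98 [364.3 182.1] [ 0.6709 -0.2824  0.0834]
timer_center 0.69 [243.  148.7] [0.7766 0.0368 0.0164]
side [0.1962 0.8463 1.1039]
heater 0.77 [268.3 225.5] [0.521  0.0622 0.0795]
heater 0.3 [319.6 170. ] [ 0.4928 -0.2892  0.0064]
cover_hinge 0.97 [225.3 192.4] [0.6583 0.0548 0.1427]
cover_grip 0.78 [274.3 202.2] [0.5287 0.0108 0.1238]
cover_grip 0.4 [266.5 224. ] [0.5303 0.0552 0.0755]
bottle_center 0.8 [208.1 170.4] [ 0.7818 -0.0583  0.0762]
bottle_center 0.72 [268.3 160.3] [ 0.635  -0.1807  0.0799]
bottle_center 0.65 [252.  169.7] [0.6019 0.0029 0.2073]
bottle_center 0.48 [240.6 164.8] [ 0.7087 -0.1382  0.0621]
mat 0.58 [319.6 167.8] [ 0.4962 -0.298   0.0066]
tray 0.97 [231.3 314. ] [0.5059 0.3096 0.0027]
tube_rack_center 0.89 [180.1 250.1] [0.7027 0.2303 0.0592]
blue_bottle_center 0.59 [268.8 146.2] [ 0.6718 -0.2691  0.0552]
[ 0.1514 -0.5288  0.2563] [[-0.9614 -0.      0.2752]
 [-0.2752 -0.     -0.9614]
 [ 0.     -1.      0.    ]] 1.1 [-0.6473  0.3449  0.2289] 0.08516703615931974
```

View pics/a_top.png

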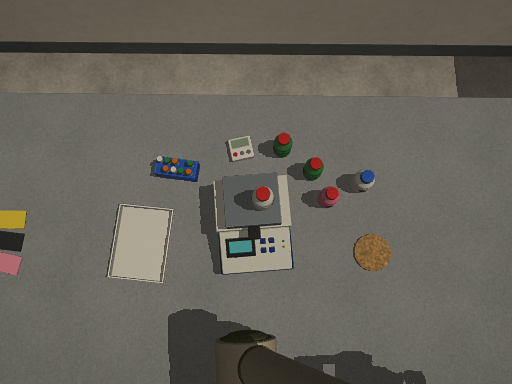

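View pics/a_side.png

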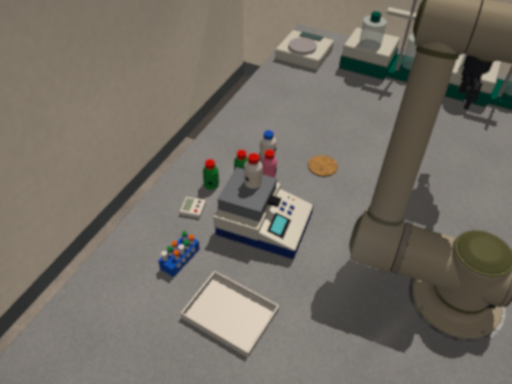

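The top view shows the white, red-capped bottle on the cover at (263,198). The mat is at (372,252), the tray at (140,243), and the grip at (254,232). Green look-alikes are at (283,145) and (315,168), and a pink one at (330,197). Next I'll fit the poses from depth.

```bash
python3 - <<'E'
from h import *
np.set_printoptions(precision=4,suppress=True)
def rect(Q):
    (c,s,a)=cv2.minAreaRect((Q[:,:2]*1000).astype(np.float32));return np.round(c,1),np.round(s,1),round(a,2)
for cam in("top","side"):
    d=np.load("d_%s.npy"%cam);P=cloud(cam,d);Z=P[...,2]
    Q=P.reshape(-1,3)
    def box(x0,x1,y0,y1,z0,z1):
        m=(Q[:,0]>x0)&(Q[:,0]<x1)&(Q[:,1]>y0)&(Q[:,1]<y1)&(Q[:,2]>z0)&(Q[:,2]<z1);return Q[m]
    near=(.42,.72,-.13,.13)
    t=box(*near,.133,.146);print(cam,"cover top",len(t),rect(t),np.median(t[:,2]))
    t=box(*near,.088,.101);print("cream top",len(t),rect(t),np.median(t[:,2]))
    t=box(*near,.03,.2);print("heater all",rect(t))
    t=box(*near,.222,.26);print("cap",len(t),t.mean(0),t.min(0),t.max(0))
    t=box(*near,.16,.2);print("bottle",len(t),t.mean(0),t.min(0),t.max(0))
    t=box(.41,.6,-.42,-.22,.004,.03);print("mat",len(t),cv2.minEnclosingCircle((t[:,:2]*1000).astype(np.float32)),np.median(t[:,2]))
    t=box(.35,.65,.15,.45,.012,.04);print("tray rim",len(t),rect(t),np.median(t[:,2]))
    for n,b in dict(grn1=(.74,.82,-.12,-.03),grn2=(.67,.75,-.19,-.11),pink=(.6,.67,-.23,-.15),blue=(.62,.72,-.32,-.24)).items():
        t=box(*b,.07,.15);print(n,len(t),np.median(t,0),t.max(0)[2])
for t in["mat","bottle_center","tray"]:
    im,d=eyes.grab_frame("top");P=cloud("top",d)
    q=eyes.trace("top",t)[0]["region"];p=P[q];print(t,q.sum(),np.nanmedian(p,0),rect(p[~np.isnan(p[:,0])]))
E
```

```text
top cover top 2385 (array([612.3,   8.8]), array([126.6, 135.9]), 5.52) 0.13849798229754595
cream top 1051 (array([611.1,   8.7]), array([132.3, 190.1]), 5.49) 0.09394817509587772
heater all (array([557.5,   3.6]), array([240. , 190.1]), 5.49)
cap 172 [ 0.6077 -0.0179  0.2377] [ 0.593  -0.0323  0.2242] [ 0.6244 -0.0035  0.2421]
bottle 63 [ 0.5899 -0.0166  0.1811] [ 0.5832 -0.0431  0.1602] [0.616  0.0086 0.1992]
mat 850 ((510.4906005859375, -322.6544189453125), 111.06686401367188) 0.006082652449671655
tray rim 579 (array([510.3, 307.4]), array([152.4, 200.1]), 85.11) 0.022307751271747334
grn1 196 [ 0.7773 -0.071   0.0965] 0.10297679998204823
grn2 205 [ 0.7129 -0.1536  0.0965] 0.1042879204089916
pink 210 [ 0.6352 -0.1931  0.0966] 0.10258005610865961
blue 174 [ 0.6826 -0.2883  0.0907] 0.09533486061191132
side cover top 1384 (array([610.5,  10.5]), array([128.9, 141.3]), 6.45) 0.1385247084465554
cream top 570 (array([611.1,  12.1]), array([137.4, 193.3]), 5.85) 0.09409550841193426
heater all (array([571.9, -18.2]), array([268.5, 248.3]), 5.32)
cap 122 [ 0.6051 -0.0113  0.2351] [ 0.5901 -0.0304  0.2222] [0.6209 0.0026 0.242 ]
bottle 202 [0.5992 0.0007 0.1801] [ 0.5809 -0.0258  0.16  ] [0.6301 0.0106 0.2   ]
mat 363 ((498.7047424316406, -324.8004455566406), 122.83882904052734) 0.005927317246177566
tray rim 810 (array([508.5, 309.5]), array([154. , 202.8]), 84.92) 0.020946591834677397
grn1 149 [ 0.7759 -0.0634  0.0907] 0.10311862820719364
grn2 143 [ 0.7115 -0.1458  0.089 ] 0.10386151022596057
pink 149 [ 0.6338 -0.1853  0.0894] 0.10416319998489487
blue 104 [ 0.6807 -0.2805  0.0878] 0.09431022072826689
mat 1069 [ 0.4949 -0.318   0.0054] (array([ 495.5, -317.9]), array([97.3, 97.2]), 73.32)
bottle_center 317 [ 0.6318 -0.1889  0.075 ] (array([ 634.5, -193. ]), array([46.3, 40.3]), 51.79)
tray 4379 [0.5085 0.3104 0.0032] (array([511.3, 311.6]), array([163.8, 208.4]), 83.92)
```

Call:
carry_out([
  {"x": -3,"y": -1.5,"z": -2,"roll": 3,"hand": 8.5},
  {"x": -7,"y": -3,"z": -4.5,"roll": 6,"hand": 8.5},
  {"x": -11,"y": -4.4,"z": -7,"roll": 9,"hand": 8.5},
  {"x": -15,"y": -4.4,"z": -9.5,"roll": 10.5,"hand": 8.5},
  {"x": -19,"y": -4.4,"z": -12,"roll": 10.5,"hand": 8.5},
], newtons=40)

```text
time: 1.9
eef_pos: [0.3019, -0.3596, 0.3009]
tool_rot: [[-0.996, 0.001, 0.094], [-0.094, -0.001, -0.996], [-0.001, -1.0, 0.001]]
force: [1.4, -0.7, -0.6]
grip_width: 0.0853
```

```bash
cat >> h.py <<'E'
def to(*targets):
    s=sense();p=np.array(s["eef_pos"]);R=np.array(s["tool_rot"])
    print("t",round(s["time"],2),"tcp",np.round(p,4),"jaw",round(np.degrees(np.arctan2(R[1,2],R[0,2])),2),"F",np.round(s["force"],1),"w",round(s["grip_width"],4))
    for t in targets: print(t,"-> xyz cm",np.round(R.T@(np.array(t)-p)*100,2))
H=np.array([.5575,.0036]);A=np.radians(5.5);HX=np.array([np.cos(A),np.sin(A)]);HY=np.array([-HX[1],HX[0]])
def hw(x,y,z): return (*np.round(H+x*HX+y*HY,4),z)
E
python3 -c "
from h import *
print(r.finger_overhang);to((.607,-.016,.30),(.607,-.016,.2005))"
```

```text
0.025
t 1.9 tcp [ 0.3019 -0.3596  0.3009] jaw -84.6 F [ 1.4 -0.7 -0.6] w 0.0853
(0.607, -0.016, 0.3) -> xyz cm [-33.61   0.07 -31.34]
(0.607, -0.016, 0.2005) -> xyz cm [-33.6   10.02 -31.35]
```

Call:
carry_out([
  {"x": -3.4,"z": -3.1,"hand": 8.5},
  {"x": -6.8,"z": -6.2,"hand": 8.5},
  {"x": -10.2,"z": -9.4,"hand": 8.5},
  {"x": -13.6,"z": -12.5,"hand": 8.5},
  {"x": -17,"z": -15.7,"hand": 8.5},
])

```text
validation failed for argument at $.st...
```

Call:
carry_out([
  {"x": -3.4,"z": -3.1,"hand": 8.5},
  {"x": -6.8,"z": -6.2,"hand": 8.5},
  {"x": -10.2,"z": -9.4,"hand": 8.5},
  {"x": -13.6,"z": -12.5,"hand": 8.5},
  {"x": -16.6,"z": -15.6,"hand": 8.5},
])

```text
validation failed for argument at $.st...
```

```bash
python3 -c "
from h import *
for c in('top','side'):
    im,d=eyes.grab_frame(c);cv2.imwrite('pics/c_%s.png'%c,im)
to((.607,-.016,.30),(.607,-.016,.2005))"
```

```text
t 2.0 tcp [ 0.3035 -0.3574  0.3009] jaw -84.21 F [-0.7 -1.6 -0.4] w 0.0848
(0.607, -0.016, 0.3) -> xyz cm [-33.64   0.13 -30.9 ]
(0.607, -0.016, 0.2005) -> xyz cm [-33.62  10.08 -30.9 ]
```

Call:
carry_out([
  {"x": -3.4,"y": 0,"z": -3.1,"roll": 0,"hand": 8.5},
  {"x": -6.8,"y": 0,"z": -6.2,"roll": 0,"hand": 8.5},
  {"x": -10.2,"y": 0,"z": -9.4,"roll": 0,"hand": 8.5},
  {"x": -13.6,"y": 0,"z": -12.5,"roll": 0,"hand": 8.5},
  {"x": -17,"y": 0,"z": -15.7,"roll": 0,"hand": 8.5},
])

```text
time: 2.5
eef_pos: [0.4562, -0.1876, 0.3004]
tool_rot: [[-0.996, 0.0, 0.095], [-0.095, -0.0, -0.996], [-0.0, -1.0, 0.0]]
force: [-0.6, -0.5, -0.3]
grip_width: 0.085
```

Call:
carry_out([
  {"x": -3.4,"y": 0,"z": -3.1,"roll": 0,"hand": 8.5},
  {"x": -6.8,"y": 0,"z": -6.2,"roll": 0,"hand": 8.5},
  {"x": -10.2,"y": 0,"z": -9.4,"roll": 0,"hand": 8.5},
  {"x": -13.6,"y": 0,"z": -12.5,"roll": 0,"hand": 8.5},
  {"x": -16.6,"y": 0,"z": -15.4,"roll": 0,"hand": 8.5},
])

```text
time: 3.0
eef_pos: [0.6071, -0.0183, 0.3001]
tool_rot: [[-0.995, 0.0, 0.095], [-0.095, -0.0, -0.995], [-0.0, -1.0, 0.0]]
force: [0.7, -0.0, 0.4]
grip_width: 0.0849
```

```bash
python3 -c "
from h import *
for c in('top','side'):
    im,d=eyes.grab_frame(c);cv2.imwrite('pics/c_%s.png'%c,im)
to((.607,-.016,.30),(.607,-.016,.2005))
to((.607,-.016,.30),(.607,-.016,.2005))"
```

```text
t 3.1 tcp [ 0.6078 -0.0165  0.2992] jaw -84.29 F [-1.3  0.1 -0.9] w 0.0852
(0.607, -0.016, 0.3) -> xyz cm [ 0.08 -0.08 -0.06]
(0.607, -0.016, 0.2005) -> xyz cm [ 0.08  9.87 -0.05]
t 3.1 tcp [ 0.6078 -0.0165  0.2992] jaw -84.29 F [-1.3  0.1 -0.9] w 0.0852
(0.607, -0.016, 0.3) -> xyz cm [ 0.08 -0.08 -0.06]
(0.607, -0.016, 0.2005) -> xyz cm [ 0.08  9.87 -0.05]
```

Call:
carry_out([
  {"x": 0,"y": 2,"z": 0,"roll": 0,"hand": 8.5},
  {"x": 0,"y": 4,"z": 0,"roll": 0,"hand": 8.5},
  {"x": 0,"y": 6,"z": 0,"roll": 0,"hand": 8.5},
  {"x": 0,"y": 8,"z": 0,"roll": 0,"hand": 8.5},
  {"x": 0,"y": 9.8,"z": 0,"roll": 0,"hand": 8.5},
])

```text
time: 3.6
eef_pos: [0.6055, -0.0205, 0.2013]
tool_rot: [[-0.996, -0.001, 0.094], [-0.094, -0.0, -0.996], [0.001, -1.0, 0.0]]
force: [0.4, -0.6, 0.4]
grip_width: 0.085
```

Call:
carry_out([
  {"x": 0,"y": 0,"z": 0,"roll": 0,"hand": 7},
  {"x": 0,"y": 0,"z": 0,"roll": 0,"hand": 6},
  {"x": 0,"y": 0,"z": 0,"roll": 0,"hand": 5},
  {"x": 0,"y": 0,"z": 0,"roll": 0,"hand": 4},
  {"x": 0,"y": 0,"z": 0,"roll": 0,"hand": 4},
], newtons=25)

```text
time: 4.1
eef_pos: [0.6062, -0.0196, 0.2037]
tool_rot: [[-0.995, 0.003, 0.095], [-0.095, -0.001, -0.995], [-0.002, -1.0, 0.001]]
force: [-1.0, -1.5, 6.4]
grip_width: 0.0489
```

```bash
python3 -c "
from h import *
im,d=eyes.grab_frame('side');cv2.imwrite('pics/d_side.png',cv2.resize(im[60:300,120:440],None,fx=2,fy=2))
to((.495,-.318,.067))"
```

```text
t 4.15 tcp [ 0.6062 -0.0196  0.2037] jaw -84.52 F [ 0.  -0.2  6.8] w 0.0491
(0.495, -0.318, 0.067) -> xyz cm [13.96 13.67 28.62]
```

View pics/d_side.png

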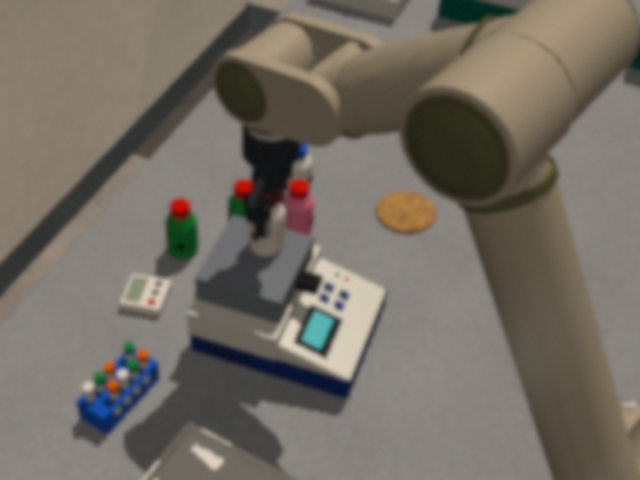

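The bottle is gripped: opening 49 mm, upright on the cover between the fingers at about (265,225) in the crop. Next I'll lift it and carry it to the mat.

Call:
carry_out([
  {"x": 0,"y": -1,"z": 0,"roll": 0,"hand": 4},
  {"x": 0,"y": -2.5,"z": 0,"roll": 0,"hand": 4},
  {"x": 0,"y": -4,"z": 0,"roll": 0,"hand": 4},
  {"x": 0.5,"y": -5.5,"z": 1,"roll": 0,"hand": 4},
  {"x": 1.5,"y": -6.5,"z": 3,"roll": 0,"hand": 4},
], newtons=30)

```text
time: 4.65
eef_pos: [0.5939, -0.0501, 0.2688]
tool_rot: [[-0.995, 0.001, 0.097], [-0.097, -0.0, -0.995], [-0.001, -1.0, 0.0]]
force: [0.3, 0.2, -1.2]
grip_width: 0.0493
```

Call:
carry_out([
  {"x": 1.2,"y": 0,"z": 2.5,"roll": 0,"hand": 4},
  {"x": 2.5,"y": 0,"z": 5,"roll": 0,"hand": 4},
  {"x": 3.8,"y": 0,"z": 7.5,"roll": 0,"hand": 4},
  {"x": 5,"y": 0,"z": 10,"roll": 0,"hand": 4},
  {"x": 6.2,"y": 0,"z": 12.5,"roll": 0,"hand": 4},
])

```text
time: 5.15
eef_pos: [0.5433, -0.182, 0.2678]
tool_rot: [[-0.995, -0.0, 0.095], [-0.095, -0.0, -0.995], [0.0, -1.0, 0.0]]
force: [-0.0, -0.0, -1.4]
grip_width: 0.0492
```

Call:
carry_out([
  {"x": 1.2,"y": 0,"z": 2.5,"roll": 0,"hand": 4},
  {"x": 2.5,"y": 0,"z": 5,"roll": 0,"hand": 4},
  {"x": 3.8,"y": 0,"z": 7.5,"roll": 0,"hand": 4},
  {"x": 5,"y": 0,"z": 10,"roll": 0,"hand": 4},
  {"x": 6.2,"y": 0,"z": 12.5,"roll": 0,"hand": 4},
])

```text
time: 5.65
eef_pos: [0.4936, -0.3124, 0.2678]
tool_rot: [[-0.995, 0.0, 0.095], [-0.095, -0.0, -0.995], [-0.0, -1.0, 0.0]]
force: [0.5, 0.3, -1.3]
grip_width: 0.0488
```

```bash
python3 -c "
from h import *
im,d=eyes.grab_frame('top');cv2.imwrite('pics/e_top.png',im)
im,d=eyes.grab_frame('side');cv2.imwrite('pics/e_side.png',im)
to((.495,-.318,.0705))"
```

```text
t 5.75 tcp [ 0.493  -0.3141  0.2674] jaw -84.72 F [ 0.1 -0.5 -1.1] w 0.0488
(0.495, -0.318, 0.0705) -> xyz cm [-0.18 19.69  0.4 ]
```

Call:
carry_out([
  {"x": -0.1,"y": 3.5,"z": 0.3,"roll": 0,"hand": 4},
  {"x": -0.1,"y": 7.5,"z": 0.3,"roll": 0,"hand": 4},
  {"x": -0.1,"y": 11.5,"z": 0.3,"roll": 0,"hand": 4},
  {"x": -0.1,"y": 15,"z": 0.3,"roll": 0,"hand": 4},
  {"x": -0.1,"y": 17.5,"z": 0.3,"roll": 0,"hand": 4},
])

```text
time: 6.25
eef_pos: [0.4952, -0.3131, 0.0904]
tool_rot: [[-0.995, -0.002, 0.096], [-0.096, 0.002, -0.995], [0.002, -1.0, -0.002]]
force: [-0.2, 0.0, -0.8]
grip_width: 0.0489
```

Call:
carry_out([
  {"x": 0,"y": 0.5,"z": 0,"roll": 0,"hand": 4},
  {"x": 0,"y": 1,"z": 0,"roll": 0,"hand": 4},
  {"x": 0,"y": 1.4,"z": 0,"roll": 0,"hand": 4},
  {"x": 0,"y": 1.7,"z": 0,"roll": 0,"hand": 4},
  {"x": 0,"y": 1.9,"z": 0,"roll": 0,"hand": 4},
])

```text
time: 6.75
eef_pos: [0.4957, -0.3145, 0.0739]
tool_rot: [[-0.995, 0.001, 0.095], [-0.095, -0.001, -0.995], [-0.001, -1.0, 0.001]]
force: [0.2, 0.7, -1.1]
grip_width: 0.049
```

```bash
python3 -c "
from h import *
im,d=eyes.grab_frame('side');cv2.imwrite('pics/f_side.png',cv2.resize(im[60:260,220:420],None,fx=3,fy=3))
to((.495,-.318,.0705))"
```

```text
t 6.8 tcp [ 0.4955 -0.3144  0.0735] jaw -84.53 F [ 0.9  0.1 -1.4] w 0.0492
(0.495, -0.318, 0.0705) -> xyz cm [0.08 0.3  0.35]
```

View pics/f_side.png

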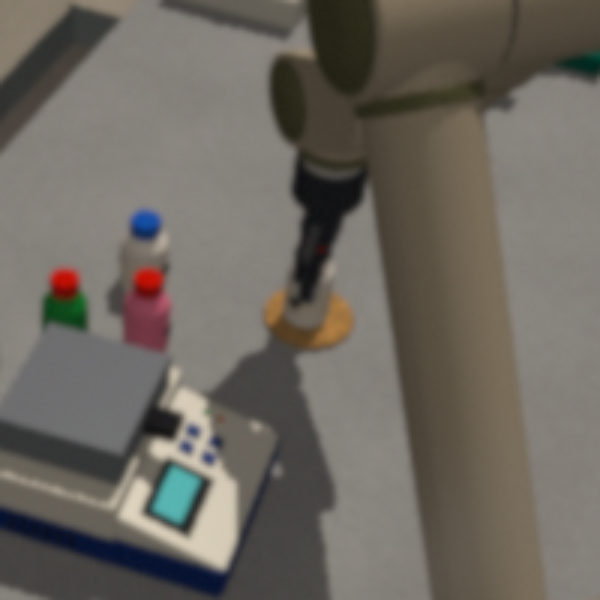

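The bottle is over the middle of the mat, crop (308,310), and upright. I'll lower it until it touches.

Call:
carry_out([
  {"x": 0,"y": 0.1,"z": 0.2,"roll": 0,"hand": 4},
  {"x": 0,"y": 0.2,"z": 0.2,"roll": 0,"hand": 4},
  {"x": 0,"y": 0.3,"z": 0.2,"roll": 0,"hand": 4},
  {"x": 0,"y": 0.3,"z": 0.2,"roll": 0,"hand": 4},
  {"x": 0,"y": 0.3,"z": 0.2,"roll": 0,"hand": 4},
])

```text
time: 7.3
eef_pos: [0.4957, -0.3164, 0.0705]
tool_rot: [[-0.995, 0.0, 0.095], [-0.095, -0.0, -0.995], [-0.0, -1.0, 0.0]]
force: [-1.1, -0.0, 0.2]
grip_width: 0.0492
```

Call:
carry_out([
  {"x": 0,"y": 0.1,"z": 0,"roll": 0,"hand": 4},
  {"x": 0,"y": 0.1,"z": 0,"roll": 0,"hand": 4},
  {"x": 0,"y": 0.1,"z": 0,"roll": 0,"hand": 4.9},
  {"x": 0,"y": 0.1,"z": 0,"roll": 0,"hand": 5.1},
  {"x": 0,"y": 0.1,"z": 0,"roll": 0,"hand": 5.4},
], newtons=20)

```text
time: 7.8
eef_pos: [0.4956, -0.3162, 0.0692]
tool_rot: [[-0.995, -0.0, 0.095], [-0.095, 0.0, -0.995], [0.0, -1.0, -0.0]]
force: [-0.3, 0.1, 0.3]
grip_width: 0.0539
```

Call:
carry_out([
  {"x": 0,"y": 0,"z": 0,"roll": 0,"hand": 5.8},
  {"x": 0,"y": 0,"z": 0,"roll": 0,"hand": 6.5},
  {"x": 0,"y": 0,"z": 0,"roll": 0,"hand": 7.5},
  {"x": 0,"y": 0,"z": 0,"roll": 0,"hand": 8.5},
  {"x": 0,"y": 0,"z": 0,"roll": 0,"hand": 8.5},
])

```text
time: 8.3
eef_pos: [0.4956, -0.3163, 0.0693]
tool_rot: [[-0.995, 0.0, 0.095], [-0.095, 0.0, -0.995], [-0.0, -1.0, -0.0]]
force: [-0.1, 0.3, -0.4]
grip_width: 0.0849
```

Call:
carry_out([
  {"x": 0,"y": -1.5,"z": 0,"roll": 0,"hand": 8.5},
  {"x": 0,"y": -4,"z": 0,"roll": 0,"hand": 8.5},
  {"x": 0,"y": -8,"z": 0,"roll": 0,"hand": 8.5},
  {"x": 0,"y": -12,"z": 0,"roll": 0,"hand": 8.5},
  {"x": 0,"y": -16,"z": 0,"roll": 0,"hand": 8.5},
])

```text
time: 8.8
eef_pos: [0.4954, -0.3161, 0.231]
tool_rot: [[-0.995, -0.0, 0.095], [-0.095, 0.0, -0.995], [0.0, -1.0, -0.0]]
force: [0.8, -1.0, -0.0]
grip_width: 0.0849
```

```bash
python3 -c "
from h import *
im,d=eyes.grab_frame('side');P=cloud('side',d).reshape(-1,3)
m=(abs(P[:,0]-.495)<.05)&(abs(P[:,1]+.318)<.05)&(P[:,2]>.085)&(P[:,2]<.125);Q=P[m];print(len(Q),Q.mean(0),Q.max(0),Q.min(0))
cv2.imwrite('pics/g_side.png',cv2.resize(im[60:260,220:420],None,fx=3,fy=3))
to(hw(-.029,0,.1275),hw(-.029,0,.27))"
```

```text
92 [ 0.49585296 -0.30866467  0.10075416] [ 0.51109506 -0.2925016   0.10893678] [ 0.48145003 -0.32823748  0.08510564]
t 8.85 tcp [ 0.4969 -0.3174  0.2381] jaw -84.52 F [ 0.2 -0.7  7. ] w 0.0851
(np.float64(0.5286), np.float64(0.0008), 0.1275) -> xyz cm [ -6.12  10.83 -31.47]
(np.float64(0.5286), np.float64(0.0008), 0.27) -> xyz cm [ -6.22  -3.42 -31.35]
```

View pics/g_side.png

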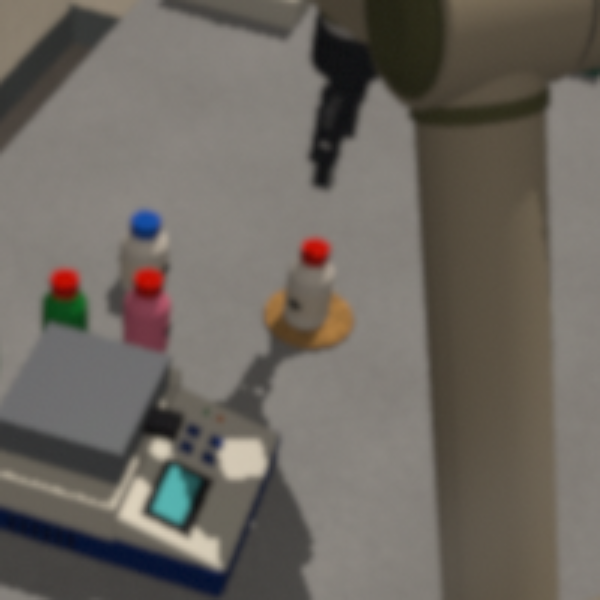

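The bottle stands upright and released on the mat, crop (312,290). Next is the cover grip.

Call:
carry_out([
  {"x": -0.6,"y": 0,"z": -3.1,"roll": 0,"hand": 8},
  {"x": -1.2,"y": 0,"z": -6.2,"roll": 0,"hand": 7},
  {"x": -1.8,"y": 0,"z": -9.4,"roll": 0,"hand": 6.5},
  {"x": -2.4,"y": 0,"z": -12.5,"roll": 0,"hand": 6.5},
  {"x": -3.1,"y": 0,"z": -15.7,"roll": 0,"hand": 6.5},
])

```text
time: 9.35
eef_pos: [0.5114, -0.1559, 0.2292]
tool_rot: [[-0.995, -0.0, 0.095], [-0.095, -0.0, -0.995], [0.0, -1.0, 0.0]]
force: [0.7, -0.9, -0.5]
grip_width: 0.0649
```

Call:
carry_out([
  {"x": -0.6,"y": 0,"z": -3.1,"roll": 0,"hand": 6.5},
  {"x": -1.2,"y": 0,"z": -6.2,"roll": 0,"hand": 6.5},
  {"x": -1.8,"y": 0,"z": -9.4,"roll": 0,"hand": 6.5},
  {"x": -2.4,"y": 0,"z": -12.5,"roll": 0,"hand": 6.5},
  {"x": -3.1,"y": 0,"z": -15.7,"roll": 0,"hand": 6.5},
])

```text
time: 9.85
eef_pos: [0.5273, 0.0034, 0.2292]
tool_rot: [[-0.995, 0.0, 0.095], [-0.095, -0.0, -0.995], [-0.0, -1.0, 0.0]]
force: [-0.9, -0.4, 0.8]
grip_width: 0.0649
```

Call:
carry_out([
  {"x": 0,"y": 1,"z": 0,"roll": 0,"hand": 6.5},
  {"x": 0,"y": 2,"z": 0,"roll": 0,"hand": 6.5},
  {"x": 0,"y": 3,"z": 0,"roll": 0,"hand": 6.5},
  {"x": 0,"y": 3,"z": 0,"roll": 0,"hand": 6.5},
  {"x": 0,"y": 3,"z": 0,"roll": 0,"hand": 6.5},
])

```text
time: 10.35
eef_pos: [0.5274, 0.0014, 0.1991]
tool_rot: [[-0.996, -0.001, 0.094], [-0.094, 0.0, -0.996], [0.001, -1.0, -0.0]]
force: [0.5, -0.3, 0.1]
grip_width: 0.065
```

```bash
python3 -c "
from h import *
im,d=eyes.grab_frame('side');P=cloud('side',d)
for q in eyes.spot_point('side','cover_grip')[:2]:print(q,[np.round(at_z('side',q['location'],z),4) for z in (.1185,)])
q=P.reshape(-1,3)
l=(q[:,:2]-H)@np.stack([HX,HY],1);m=(l[:,0]>-.06)&(l[:,0]<-.012)&(abs(l[:,1])<.04)&(q[:,2]>.118)&(q[:,2]<.133)
print('grip local',m.sum(),l[m].min(0),l[m].max(0),np.median(q[m],0))
to(hw(-.029,0,.1275))"
```

```text
{'location': [277.3, 200.5], 'p': 0.98} [array([ 0.5246, -0.0031,  0.1185])]
grip local 97 [-0.04277092 -0.01410653] [-0.0121736   0.01883112] [0.5285277  0.00684486 0.12453465]
t 10.45 tcp [0.5276 0.0016 0.1996] jaw -84.57 F [-0.1 -0.2 -0.4] w 0.0651
(np.float64(0.5286), np.float64(0.0008), 0.1275) -> xyz cm [-0.09  7.21  0.09]
```

Call:
carry_out([
  {"x": 0,"y": 2,"z": 0.1,"roll": 0,"hand": 6.5},
  {"x": -0.1,"y": 4,"z": 0.1,"roll": 0,"hand": 6.5},
  {"x": -0.1,"y": 6,"z": 0.1,"roll": 0,"hand": 6.5},
  {"x": -0.1,"y": 7.1,"z": 0.1,"roll": 0,"hand": 6.5},
  {"x": -0.1,"y": 7.1,"z": 0.1,"roll": 0,"hand": 6.5},
])

```text
time: 10.95
eef_pos: [0.5281, 0.0012, 0.1275]
tool_rot: [[-0.995, -0.002, 0.095], [-0.095, 0.0, -0.995], [0.002, -1.0, -0.001]]
force: [-0.7, -0.6, 0.3]
grip_width: 0.0652
```

Call:
carry_out([
  {"x": 0,"y": 0,"z": 0,"roll": 0,"hand": 5},
  {"x": 0,"y": 0,"z": 0,"roll": 0,"hand": 4},
  {"x": 0,"y": 0,"z": 0,"roll": 0,"hand": 2.5},
  {"x": 0,"y": 0,"z": 0,"roll": 0,"hand": 2.5},
  {"x": 0,"y": 0,"z": 0,"roll": 0,"hand": 2.5},
], newtons=25)

```text
time: 11.45
eef_pos: [0.5288, 0.0019, 0.1294]
tool_rot: [[-0.995, 0.002, 0.095], [-0.095, 0.001, -0.995], [-0.002, -1.0, -0.001]]
force: [-1.1, 5.2, 5.4]
grip_width: 0.0297
```

```bash
python3 -c "
from h import *
to()
a0=np.arctan2(23,149);R=150.8
for th in range(10,101,10):
    a=a0+np.radians(th);print(th,'x cm',round((-149+R*np.cos(a))/10,1),'y cm',round(-(R*np.sin(a)-23)/10,1))"
```

```text
t 11.45 tcp [0.5288 0.0019 0.1294] jaw -84.53 F [-1.1  5.2  5.4] w 0.0297
10 x cm -0.6 y cm -2.6
20 x cm -1.7 y cm -5.0
30 x cm -3.1 y cm -7.1
40 x cm -5.0 y cm -9.0
50 x cm -7.1 y cm -10.6
60 x cm -9.4 y cm -11.8
70 x cm -12.0 y cm -12.5
80 x cm -14.6 y cm -12.8
90 x cm -17.2 y cm -12.6
100 x cm -19.8 y cm -12.0
```

Call:
carry_out([
  {"x": -0.3,"y": -1.3,"z": 0,"roll": 0,"hand": 2.5},
  {"x": -0.6,"y": -2.6,"z": 0,"roll": 0,"hand": 2.5},
  {"x": -1.1,"y": -3.8,"z": 0,"roll": 0,"hand": 2.5},
  {"x": -1.7,"y": -5.0,"z": 0,"roll": 0,"hand": 2.5},
  {"x": -2.4,"y": -6.1,"z": 0,"roll": 0,"hand": 2.5},
])

```text
time: 11.95
eef_pos: [0.5519, 0.0041, 0.1894]
tool_rot: [[-0.995, -0.002, 0.096], [-0.096, 0.001, -0.995], [0.002, -1.0, -0.001]]
force: [1.4, 2.9, -7.2]
grip_width: 0.0295
```

Call:
carry_out([
  {"x": -0.7,"y": -1.0,"z": 0,"roll": 0,"hand": 2.5},
  {"x": -1.6,"y": -2.0,"z": 0,"roll": 0,"hand": 2.5},
  {"x": -2.6,"y": -2.9,"z": 0,"roll": 0,"hand": 2.5},
  {"x": -3.6,"y": -3.8,"z": 0,"roll": 0,"hand": 2.5},
  {"x": -4.7,"y": -4.5,"z": 0,"roll": 0,"hand": 2.5},
])

```text
time: 12.45
eef_pos: [0.5986, 0.0085, 0.2341]
tool_rot: [[-0.995, -0.003, 0.096], [-0.096, 0.001, -0.995], [0.003, -1.0, -0.001]]
force: [-1.9, 1.9, -4.8]
grip_width: 0.0292
```

```bash
python3 -c "
from h import *
im,d=eyes.grab_frame('side');cv2.imwrite('pics/i_side.png',cv2.resize(im[80:280,170:370],None,fx=3,fy=3))
to(hw(.120-.1508*np.cos(np.radians(58.8)),0,.0955+.009+.1508*np.sin(np.radians(58.8))))"
```

```text
t 12.5 tcp [0.6001 0.0087 0.2351] jaw -84.5 F [-2.2  4.   1.2] w 0.029
(np.float64(0.5992), np.float64(0.0076), np.float64(0.23348893043220437)) -> xyz cm [0.1  0.16 0.1 ]
```

View pics/i_side.png

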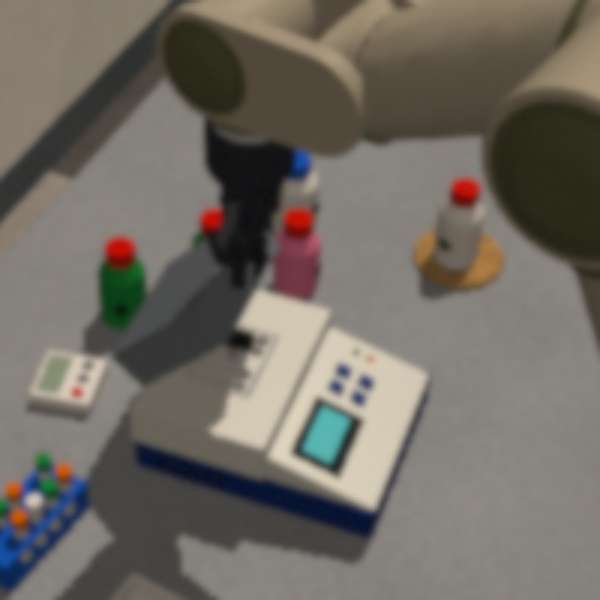

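The cover is about 50° open, with the block and its black bar showing at crop (240,340). I'll continue the swing.

Call:
carry_out([
  {"x": -1.1,"y": -0.6,"z": 0,"roll": 0,"hand": 2.5},
  {"x": -2.3,"y": -1.2,"z": 0,"roll": 0,"hand": 2.5},
  {"x": -3.6,"y": -1.6,"z": 0,"roll": 0,"hand": 2.5},
  {"x": -4.9,"y": -1.9,"z": 0,"roll": 0,"hand": 2.5},
  {"x": -6.2,"y": -2.1,"z": 0,"roll": 0,"hand": 2.5},
])

```text
time: 13.0
eef_pos: [0.6604, 0.0144, 0.2554]
tool_rot: [[-0.995, -0.002, 0.096], [-0.096, 0.001, -0.995], [0.002, -1.0, -0.001]]
force: [-3.1, 2.3, -1.1]
grip_width: 0.0297
```

Call:
carry_out([
  {"x": -1.3,"y": -0.1,"z": 0,"roll": 0,"hand": 2.5},
  {"x": -2.6,"y": 0,"z": 0,"roll": 0,"hand": 2.5},
  {"x": -3.9,"y": 0.1,"z": 0,"roll": 0,"hand": 2.5},
  {"x": -4.7,"y": 0.2,"z": 0,"roll": 0,"hand": 2.5},
  {"x": -4.7,"y": 0.2,"z": 0,"roll": 0,"hand": 2.5},
])

```text
time: 13.5
eef_pos: [0.7081, 0.0189, 0.2534]
tool_rot: [[-0.995, 0.001, 0.096], [-0.096, 0.001, -0.995], [-0.001, -1.0, -0.0]]
force: [1.0, 2.8, 1.0]
grip_width: 0.0296
```

```bash
python3 -c "
from h import *
im,d=eyes.grab_frame('side');cv2.imwrite('pics/j_side.png',cv2.resize(im[80:280,170:370],None,fx=3,fy=3))
to(hw(.120-.1508*np.cos(np.radians(101.8)),0,.0955+.009+.1508*np.sin(np.radians(101.8))))"
```

```text
t 13.55 tcp [0.7078 0.0189 0.2534] jaw -84.49 F [0.6 4.  2.3] w 0.0294
(np.float64(0.7076), np.float64(0.0181), np.float64(0.25211320222526207)) -> xyz cm [0.02 0.13 0.08]
```

Call:
carry_out([
  {"x": 0,"y": 0,"z": 0,"roll": 0,"hand": 4},
  {"x": 0,"y": 0,"z": 0,"roll": 0,"hand": 5},
  {"x": 0,"y": -1,"z": 0,"roll": 0,"hand": 5.5},
  {"x": 0,"y": -3,"z": 0,"roll": 0,"hand": 5.5},
  {"x": 0,"y": -5,"z": 0,"roll": 0,"hand": 5.5},
])

```text
time: 14.05
eef_pos: [0.7074, 0.0182, 0.3048]
tool_rot: [[-0.995, 0.0, 0.095], [-0.095, -0.0, -0.995], [-0.0, -1.0, 0.0]]
force: [0.3, -0.6, -0.1]
grip_width: 0.0554
```

Call:
carry_out([
  {"x": 2,"y": -1,"z": 0,"roll": 0,"hand": 5},
  {"x": 4,"y": -1,"z": 0,"roll": 0,"hand": 5},
  {"x": 6.5,"y": -1,"z": 0,"roll": 0,"hand": 5},
  {"x": 9.5,"y": -1,"z": 0,"roll": 0,"hand": 5},
  {"x": 9.5,"y": -1,"z": 0,"roll": 0,"hand": 5},
])

```text
time: 14.55
eef_pos: [0.6104, 0.0093, 0.3151]
tool_rot: [[-0.995, 0.0, 0.095], [-0.095, -0.0, -0.995], [-0.0, -1.0, 0.001]]
force: [0.2, 0.3, -0.3]
grip_width: 0.05
```

```bash
python3 -c "
from h import *
im,d=eyes.grab_frame('side');cv2.imwrite('pics/k_side.png',cv2.resize(im[80:280,170:370],None,fx=3,fy=3))
P=cloud('side',d).reshape(-1,3)
for q in eyes.spot_point('side','block_bar')[:2]:print(q,np.round(at_z('side',q['location'],.123),4))
l=(P[:,:2]-H)@np.stack([HX,HY],1);m=(abs(l[:,0]-.056)<.035)&(abs(l[:,1])<.03)&(P[:,2]>.12)&(P[:,2]<.14)
print('bar local',m.sum(),l[m].min(0),l[m].max(0),np.median(P[m],0))
m=(l[:,0]>.09)&(l[:,0]<.22)&(abs(l[:,1])<.08)&(P[:,2]>.14)&(P[:,2]<.215);print('cover x',np.percentile(l[m,0],[1,50,99]))
to(hw(.056,0,.132),hw(.056,0,.2))"
```

```text
{'location': [192.4, 203.0], 'p': 0.68} [0.7275 0.1163 0.123 ]
{'location': [246.2, 189.2], 'p': 0.64} [0.6196 0.0015 0.123 ]
bar local 84 [ 0.0333007  -0.00603133] [0.07447507 0.01119756] [0.61006392 0.01434041 0.1285641 ]
cover x [0.11700825 0.13403688 0.16000096]
t 14.65 tcp [0.613  0.0092 0.3147] jaw -84.55 F [ 0.3 -0.8  0.7] w 0.0501
(np.float64(0.6132), np.float64(0.009), 0.132) -> xyz cm [ 0.02 18.27  0.  ]
(np.float64(0.6132), np.float64(0.009), 0.2) -> xyz cm [1.000e-02 1.147e+01 1.000e-02]
```

View pics/k_side.png

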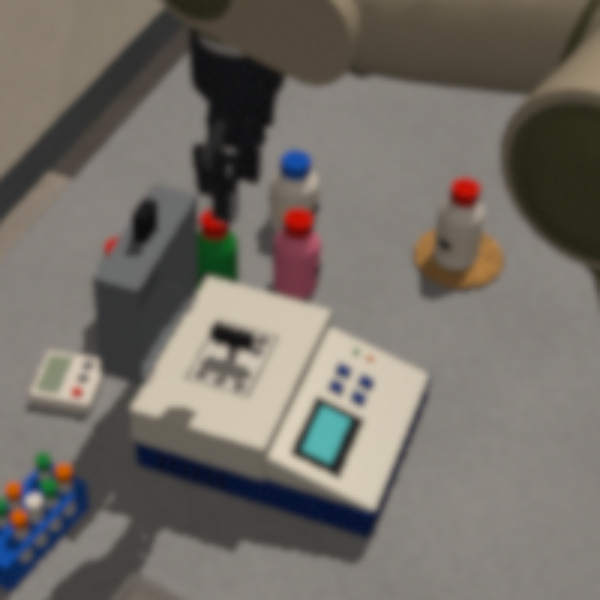

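The cover stands open by itself, crop (145,270), and the bar is exposed at (232,338). I'll descend to the bar.

Call:
carry_out([
  {"x": 0,"y": 3.5,"z": 0,"roll": 0,"hand": 4},
  {"x": 0,"y": 7.5,"z": 0,"roll": 0,"hand": 3.5},
  {"x": 0,"y": 11,"z": 0,"roll": 0,"hand": 3.2},
  {"x": 0,"y": 14,"z": 0,"roll": 0,"hand": 3.2},
  {"x": 0,"y": 15.5,"z": 0,"roll": 0,"hand": 3.2},
])

```text
time: 15.15
eef_pos: [0.6133, 0.0094, 0.1554]
tool_rot: [[-0.995, -0.003, 0.095], [-0.095, 0.001, -0.995], [0.003, -1.0, -0.001]]
force: [0.2, -0.2, 1.2]
grip_width: 0.0317
```

Call:
carry_out([
  {"x": 0,"y": 1,"z": 0,"roll": 0,"hand": 3.2},
  {"x": 0,"y": 2,"z": 0,"roll": 0,"hand": 3.2},
  {"x": 0,"y": 2.6,"z": 0,"roll": 0,"hand": 3.2},
  {"x": 0,"y": 2.6,"z": 0,"roll": 0,"hand": 3.2},
  {"x": 0,"y": 2.6,"z": 0,"roll": 0,"hand": 3.2},
])

```text
time: 15.65
eef_pos: [0.6134, 0.0093, 0.1329]
tool_rot: [[-0.995, 0.001, 0.095], [-0.095, -0.0, -0.995], [-0.001, -1.0, 0.0]]
force: [-0.1, 0.0, 0.1]
grip_width: 0.0321
```

Call:
carry_out([
  {"x": 0,"y": 0,"z": 0,"roll": 0,"hand": 2.4},
  {"x": 0,"y": 0,"z": 0,"roll": 0,"hand": 1},
  {"x": 0,"y": 0,"z": 0,"roll": 0,"hand": 1},
  {"x": 0,"y": 0,"z": 0,"roll": 0,"hand": 1},
  {"x": 0,"y": 0,"z": 0,"roll": 0,"hand": 1},
], newtons=60)

```text
time: 16.15
eef_pos: [0.6133, 0.0096, 0.1329]
tool_rot: [[-0.995, 0.001, 0.096], [-0.096, 0.0, -0.995], [-0.001, -1.0, -0.0]]
force: [-0.5, 3.4, 4.4]
grip_width: 0.0128
```

```bash
python3 -c "
from h import *
to(hw(.056,0,.132))"
```

```text
t 16.15 tcp [0.6133 0.0096 0.1329] jaw -84.52 F [-0.5  3.4  4.4] w 0.0128
(np.float64(0.6132), np.float64(0.009), 0.132) -> xyz cm [0.01 0.09 0.06]
```

Call:
carry_out([
  {"x": 0,"y": -0.5,"z": 0,"roll": 0,"hand": 1},
  {"x": 0,"y": -1.2,"z": 0,"roll": 0,"hand": 1},
  {"x": 0,"y": -2,"z": 0,"roll": 0,"hand": 1},
  {"x": 0,"y": -3,"z": 0,"roll": 0,"hand": 1},
  {"x": 0,"y": -4,"z": 0,"roll": 0,"hand": 1},
], newtons=70)

```text
time: 16.65
eef_pos: [0.6131, 0.0093, 0.1732]
tool_rot: [[-0.995, 0.0, 0.095], [-0.095, -0.0, -0.995], [-0.0, -1.0, 0.0]]
force: [-0.7, 0.4, -3.7]
grip_width: 0.0127
```

Call:
carry_out([
  {"x": 0,"y": -1,"z": 0,"roll": 0,"hand": 1},
  {"x": 0,"y": -2.2,"z": 0,"roll": 0,"hand": 1},
  {"x": 0,"y": -3.5,"z": 0,"roll": 0,"hand": 1},
  {"x": 0,"y": -4.8,"z": 0,"roll": 0,"hand": 1},
  {"x": 0,"y": -5.5,"z": 0,"roll": 0,"hand": 1},
])

```text
time: 17.15
eef_pos: [0.6133, 0.0093, 0.2291]
tool_rot: [[-0.995, 0.002, 0.095], [-0.095, -0.0, -0.995], [-0.002, -1.0, 0.001]]
force: [0.4, -0.1, -4.6]
grip_width: 0.0126
```

```bash
python3 -c "
from h import *
im,d=eyes.grab_frame('side');cv2.imwrite('pics/l_side.png',cv2.resize(im[60:280,150:370],None,fx=2.7,fy=2.7))
to((.510,.308,.228))"
```

```text
t 17.2 tcp [0.6135 0.0093 0.2297] jaw -84.52 F [ 0.6 -0.  -2.6] w 0.0124
(0.51, 0.308, 0.228) -> xyz cm [  7.46   0.12 -30.72]
```

View pics/l_side.png

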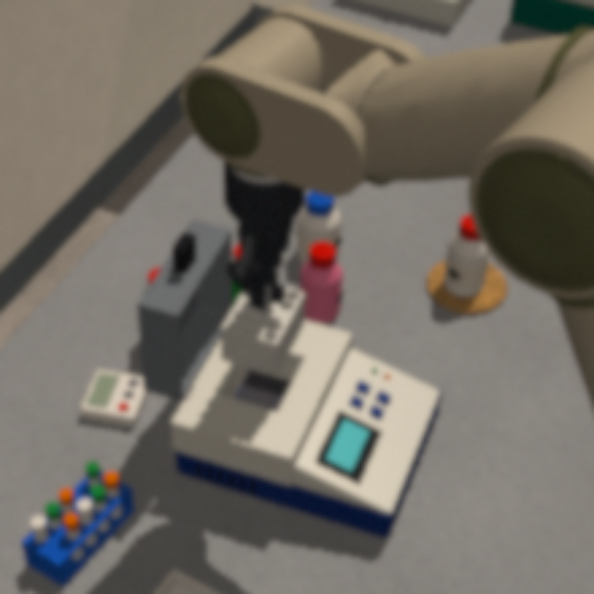

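The block is clear of the bay, level and in the fingers, crop (262,325). Now I'll carry it to the tray.

Call:
carry_out([
  {"x": 0.8,"y": 0,"z": -1,"roll": 0,"hand": 1},
  {"x": 1.8,"y": 0,"z": -3,"roll": 0,"hand": 1},
  {"x": 2.8,"y": 0,"z": -5.5,"roll": 0,"hand": 1},
  {"x": 3.5,"y": 0,"z": -8,"roll": 0,"hand": 1},
  {"x": 4,"y": 0,"z": -10.5,"roll": 0,"hand": 1},
])

```text
time: 17.7
eef_pos: [0.5616, 0.1115, 0.2267]
tool_rot: [[-0.995, -0.002, 0.095], [-0.095, 0.0, -0.995], [0.002, -1.0, -0.0]]
force: [1.1, 0.7, -3.5]
grip_width: 0.0127
```

Call:
carry_out([
  {"x": 0.5,"y": 0,"z": -2.5,"roll": 0,"hand": 1},
  {"x": 1,"y": 0,"z": -5,"roll": 0,"hand": 1},
  {"x": 1.5,"y": 0,"z": -7.5,"roll": 0,"hand": 1},
  {"x": 2,"y": 0,"z": -10,"roll": 0,"hand": 1},
  {"x": 2.5,"y": 0,"z": -12.5,"roll": 0,"hand": 1},
])

```text
time: 18.2
eef_pos: [0.5249, 0.2334, 0.2266]
tool_rot: [[-0.995, -0.002, 0.096], [-0.096, -0.0, -0.995], [0.002, -1.0, 0.0]]
force: [0.1, 1.0, -4.7]
grip_width: 0.0127
```

Call:
carry_out([
  {"x": 0.3,"y": 0,"z": -2.3,"roll": 0,"hand": 1},
  {"x": 0.6,"y": 0,"z": -4.3,"roll": 0,"hand": 1},
  {"x": 0.8,"y": 0,"z": -6,"roll": 0,"hand": 1},
  {"x": 1,"y": 0,"z": -7.2,"roll": 0,"hand": 1},
  {"x": 1,"y": 0,"z": -7.7,"roll": 0,"hand": 1},
])

```text
time: 18.7
eef_pos: [0.5085, 0.3088, 0.2271]
tool_rot: [[-0.995, -0.001, 0.096], [-0.096, -0.0, -0.995], [0.001, -1.0, 0.0]]
force: [0.5, -0.0, -4.1]
grip_width: 0.0129
```

Call:
carry_out([
  {"x": 0,"y": 0,"z": 0,"roll": 0,"hand": 1},
  {"x": 0,"y": 0,"z": 0,"roll": 0,"hand": 1},
  {"x": 0,"y": 0,"z": 0,"roll": 0,"hand": 1},
  {"x": 0,"y": 0,"z": 0,"roll": 0,"hand": 1},
  {"x": 0,"y": 0,"z": 0,"roll": 0,"hand": 1},
])

```text
time: 19.2
eef_pos: [0.5093, 0.3075, 0.2273]
tool_rot: [[-0.995, 0.0, 0.095], [-0.095, -0.0, -0.995], [-0.0, -1.0, 0.0]]
force: [0.1, 0.4, -4.6]
grip_width: 0.0124
```

```bash
python3 -c "
from h import *
im2,d2=eyes.grab_frame('top')
im,d=eyes.grab_frame('side');cv2.imwrite('pics/m.png',np.hstack([cv2.resize(im[100:384,120:404],(400,400)),cv2.resize(im2[90:330,90:410][:,:],(400,400))]))
print([(q['p'],at_z('side',q['location'],.167)) for q in eyes.spot_point('side','block_center')[:2]])
q=eyes.trace('side','block_center')[0]['region'];P=cloud('side',d)[q];P=P[P[:,2]>.15]; m=abs(P[:,2]-np.median(P[:,2]))<.1;print('block pts',np.nanmedian(P,0),P.min(0),P.max(0))
to((.510,.308,.228))"
```

```text
[(0.88, array([0.50419798, 0.31097267, 0.167     ]))]Traceback (most recent call last):
  File "<string>", line 6, in <module>
    q=eyes.trace('side','block_center')[0]['region'];P=cloud('side',d)[q];P=P[P[:,2]>.15]; m=abs(P[:,2]-np.median(P[:,2]))<.1;print('block pts',np.nanmedian(P,0),P.min(0),P.max(0))
      ~~~~~~~~~~~~~~~~~~~~~~~~~~~~~~~~~^^^
IndexError: list index out of range
```

View pics/m.png

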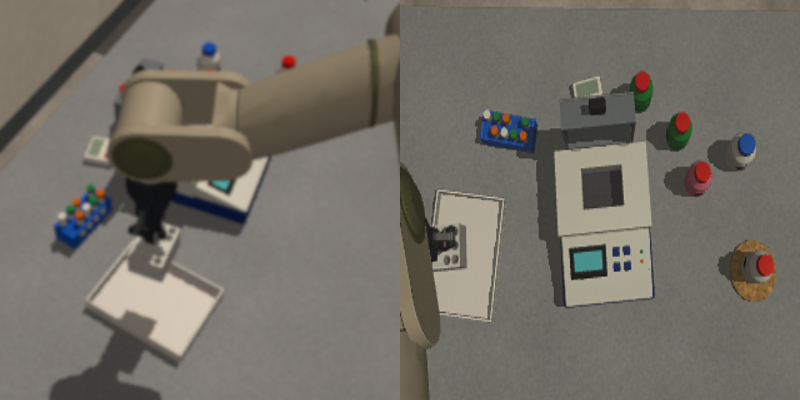

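The block hangs over the middle of the tray: left half at (155,245), right half at (450,245). The cover is open, the bottle is on the mat at (758,265), and the bystanders look unmoved. One numeric check remains before handing in.

```bash
python3 -c "
from h import *
np.set_printoptions(precision=4,suppress=True)
im,d=eyes.grab_frame('side');P=cloud('side',d).reshape(-1,3)
m=(abs(P[:,0]-.51)<.05)&(abs(P[:,1]-.308)<.06)&(P[:,2]>.12)&(P[:,2]<.20);Q=P[m];print('block',len(Q),Q.min(0),Q.max(0))
t=Q[(Q[:,2]>.182)&(Q[:,2]<.198)];c=np.linalg.lstsq(np.c_[t[:,:2]-t[:,:2].mean(0),np.ones(len(t))],t[:,2],rcond=None)[0];print('top plane',len(t),c)
im,d=eyes.grab_frame('top');P=cloud('top',d).reshape(-1,3)
m=(abs(P[:,0]-.495)<.06)&(abs(P[:,1]+.318)<.06);a=P[m&(P[:,2]>.095)&(P[:,2]<.12)];print('cap',a.mean(0),a.max(0)[2])
for t in('tube_rack_center','blue_bottle_center','timer_center'):print(t,[q['location'] for q in eyes.spot_point('top',t)[:1]])
to();print(np.abs(sense()['qd']).max())"
```

```text
block 909 [0.4732 0.2654 0.1406] [0.5369 0.3521 0.1929]
top plane 477 [ 0.0027 -0.0024  0.1877]
cap [ 0.4983 -0.315   0.1046] 0.10998374693069146
tube_rack_center [[176.1, 162.0]]
blue_bottle_center [[359.8, 178.9]]
timer_center [[241.2, 147.0]]
t 19.65 tcp [0.5091 0.3078 0.2273] jaw -84.52 F [ 0.5 -0.6 -4.9] w 0.0125
0.04628175664270653
```

```bash
python3 -c "
from h import *
print(r.sign_off());to()"
```

```text
the job is handed in; nothing more can be done
None
the job is handed in; nothing more can be done
```

The job is handed in after about 20 s of robot time, with every step done in order; the interface gives no verdict.

I set the red-capped bottle on the cork mat, swung the cover to about 93° (worked out from the arm's path), and drew the block out by its bar. It is now held over the tray.

**Last checks before handing in**
- **Block:** level (top plane slope about 0.003), centre about 5 mm from the tray's middle, underside about 0.14 m above the bench. The fingers hold the bar with 70 N set, the fingers reading 12.5 mm open on the 14 mm bar. The arm was still.
- **Bottle:** upright on the mat and let go, its cap within about 5 mm of the mat's centre.
- **Cover:** stays open by itself.

**Checks that failed or disagreed**
- The network trace of the block from the side camera found nothing, so I used depth and the point network instead. They differ by about 2 mm.
- The point network's positions for the rack, blue-capped bottle and timer moved by 2 to 7 pixels from the first look. That could be up to about 18 mm, close to the 20 mm limit. In the picture the rack stands where it was, and I never touched any of the three, so I took this as network noise. I did not check it with depth.

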